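# Clamp a planter panel in the glue-up jig

## Task

Lay the loose picket panel flat in the glue-up jig on the bench, face up as it lies, with its feet up against the end stop. Then turn the black wing knob clockwise until the eccentric bears on the corner post and holds the panel snugly against the fence: tight enough that it stays clamped when you let go, but not so hard that it dents the soft wood. Leave the spool, the glue bottle and the spare picket alone.

Things in the scene. Friction and masses are not known exactly. Their poses are not given: they have to be found in the camera images.
- panel: Picket planter end panel, grey-washed wood, about 0.2 kg, lying on its back; origin: centre of the underside, z up. 184 mm wide over two corner posts (20 x 20 mm, 120 long along x, centred at y = -82 and +82). Two rails along y (16 wide, at x = -36 and +36, z 2 to 12) carry three pickets (20 wide, along x at y = -48, 0, +48, z 12 to 20, x -68 to +50, points at -x)
- panel_grip (a point): On the panel's middle picket, over its centre of mass, 16 mm over the panel's underside. The picket is 20 mm wide (across y), 8 thick, its top 20 mm over the underside, with 28 mm free on both sides down to the ground between the rails (x -28 to +28 mm): a good place to pinch. Axes as the panel's
- panel_foot (a point): Midway between the two post feet, in the plane of their flat end faces: 60, 0, 10 mm in the panel's frame. The feet point to the panel's +x and stand 10 mm beyond the pickets
- jig: Glue-up jig screwed to the bench: plywood bed 200 (x) by 300 mm (y), 12 thick, with an end stop, a fence and an eccentric clamp. Origin: at bench level; x points to the end stop, y from the clamp to the fence. The seated panel has its axes along the jig's, its origin at x = 0, z = 12 mm, its +y post on the fence. With the clamp open the panel has 5 to 13 mm of play across (y)
- stop_face (a point): On the end stop, a fixed wooden batten: middle of its face, at bed level, at 60, 0, 12 mm in the jig's frame. The face looks to the jig's -x, reaches from y = -90 to +75 mm and is 15 mm high
- fence_zone (a point): Where the fence's face would be at the middle of its setting: 0, 90, 12 mm in the jig's frame. The fence is a wooden batten parallel to the jig's x, 150 mm long, 28 wide, 15 high over the bed, bolted in slots and set anew for each job: its face, which looks to -y, really lies anywhere from y = 86 to 94 mm. It must be seen or felt
- knob (a joint): Turn of knob and eccentric, rad, clockwise from above: about 0 = open, stop at 3. The lobe reaches 24 - 9 cos(value) mm from the pivot towards the fence: it meets the seated panel somewhere from 1.1 to 2.05. Bare, it takes 0.3 N m to turn (0.1 may stay when stopped); each 10 N of clamping adds about 0.2. Let go, it eases back slightly and holds. Snug is over 8 N; over 50 N dents the wood
- knob_grip (a point): On the pivot, 58 mm over the bench, at the wing that one turns: a bar 50 mm long, 12 wide, 30 high (39 to 69 mm over the bench), long along this point's x axis, which is the jig's x when the knob reads 0. The tops of the posts of a panel in the jig are at 32 mm, close beside it
- cam: Eccentric clamp: black wing knob on a dark wooden disc, its pivot in a rubber bush that gives about 1 mm for 25 N. Origin: on the vertical pivot at bed level, 0, -118, 12 mm in the jig's frame. The disc, 48 mm across, 0.5 to 22 mm over the bed, has its centre 9 mm from the pivot on this body's -y side: away from the fence when open, towards it at half a turn
- spool: Spool of red ribbon lying flat, white flanges 80 mm across, 28 mm high; bystander. Origin: centre of the underside
- glue: White glue bottle standing, 48 mm across, 120 mm high; bystander. Origin: centre of the underside
- spare: Single spare picket lying flat, 118 mm long, 20 wide, 8 thick; bystander. Origin: underside, near its middle

How it is judged:
By the outcome, as a careful person would: the job done as asked, in the order asked, and still so for the second after the job is handed in, with the robot touching nothing.
It also fails if it takes over 72 s, if anything falls off the work surface, if the arm or the gripper's body presses on something with over 40 N, if the wrist force passes 120 N, or if a joint passes its speed limit or range.

## Robot

A 6-joint arm with a two-finger parallel gripper is mounted at the origin on the work surface. World frame = base frame: x ahead of the robot, y to its left, z up, the work surface at z = 0. Lengths are in m, angles in rad, forces in N, time in s.
With the tool pointing down it reaches from about 0.35 to 0.925 m from the base axis. Payload 6.4 kg.
Tool frame: the origin (TCP) lies midway between the tips of the shut fingers; the grasp point (between the pads) lies 19 mm behind it; x points along the fingers, z is the direction in which the jaws open and shut, and the axes are right-handed (so a half turn about x gives the same grasp; the last joint's range is limited). The gripper opens to 85 mm and grips with 20 to 120 N. Pads are 22 mm wide; open, the fingers measure 114 mm over their backs; the gripper's body (76 mm by 85 mm) begins 54 mm behind the grasp point. The pads swing forward as they close: fully open they stand 13 mm farther back than shut.
Start: joints at [0.981, 0.245, 1.558, -0, 1.339, -0.174], TCP at [0.263, 0.595, 0.231] pointing down, gripper open.
Joint ranges: [-3.13, 3.13], [-1.02, 2.26], [0.13, 2.54], [-0.95, 4.09], [0.21, 2.88], [-2.74, 2.74]. Speed limits (rad/s): [2.57, 2.57, 3.14, 3.14, 3.14, 3.14].

## Interface

Orientations are given as a rotation vector (axis times angle).
In Python, from rig import sensors, capture, get_calibration, workorder gives the robot as it stands.
- The arm moves only by the shell command python3 -m jog 'ROWS' [OPENING]. ROWS is JSON, a list of rows, each a list of 2 entries, a list of its own where there are three numbers: the shift along the tool's x, y, z in cm, then the turn, a rotation vector about the tool's x, y, z in rad. In form: [[[tx, ty, tz], [rx, ry, rz]], ...]. A call has exactly 10 rows; each row shifts and turns the pose as measured when the row begins, along the tool's axes as they then stand; what a row does not reach is not made up. A row lasts 1/12 s, in which the tool goes at most 41.7 mm and 7.16 degrees, less where a joint would pass 70% of its speed; a pose out of reach is approached as far as the arm can. A call is refused whole if a number of a shift passes 4.17 or a number of a turn 0.125, either way. A call with a gripper value outside its range is refused whole. OPENING is the finger opening in cm, from 0 to 8.54, set as the call begins (- or left out, the last holds). The fingers move at their own pace and stop on an object; the grip force is fixed at half the most. Time passes only in rows, so rows that do not move let the fingers close, or fill a call up. It gives the time, the measured TCP pose, the force and the opening at its end, in the units of the state.
- sensors.get_state(): the state, without advancing time (a new reading comes with each control period).
- capture(name): name is "scene" or "top" or "wrist"; returns the picture (384x512x3 uint8, red, green, blue); there is no depth.
- get_calibration(name): a dict with "K" (3x3 intrinsics, pixels), "origin" and "orientation" of the camera in the world. Camera axes: x right, y up, looking along -z (the intrinsics and any distortion apply to the point x, -y, -z); pixel columns grow to the right and rows downward; lengths in m; the calibration is good to about 2 mm. A picture is of the moment at which its call begins: read the wrist's pose just before it. get_calibration takes no time and is no camera call; for the wrist camera it gives the pose at the moment of the call.
- workorder.job_done(): hands the job in, once; it reports no verdict.
The state is a dict: "t": time; "qpos": joint angles; "qd": joint speeds; "tau": joint torques, N m; "ee_pos": TCP position; "tcp_rot": TCP orientation; "wrist_force": force on the tool from outside, world axes, zero at the start; "ft_torque": the same for the moment, N m; "finger_gap": opening from 0.0 (shut) to 1.0 (fully open).
Only numpy, scipy, OpenCV 4.12 (cv2) and the standard library are available. Lean on these libraries where they do the work, as an engineer would, in place of code of your own. Each camera call takes 0.05 s, during which the arm holds its last target. There are 200 camera calls.

## Working session

There is one attempt and no reset: what is moved stays moved. The work goes in short steps, Python scripts to look and compute and a shell command to move; the robot and the scene stay as the last step left them, time stands still between calls to the robot, and variables do not carry over. Pictures are saved under pics/ and viewed, about 8 in all and at most 12, crops included, and the job is handed in when it is done.

```bash
ls; mkdir -p pics; cat > h.py <<'E'
import numpy as np, cv2
from scipy.spatial.transform import Rotation as R
from rig import sensors, capture, get_calibration, workorder
def snap(cam,name):
    c=get_calibration(cam); im=capture(cam); cv2.imwrite(f'pics/{name}.png',im[:,:,::-1])
    np.savez(f'pics/{name}.npz',K=c['K'],o=c['origin'],r=np.array(c['orientation']),d=np.array(c.get('distortion',c.get('dist',[])),dtype=float)); return c
def rot(r):
    r=np.array(r); return R.from_rotvec(r) if r.shape==(3,) else R.from_matrix(r)
def px2w(name,uv,z):
    c=np.load(f'pics/{name}.npz'); K=c['K']; d=c['d'] if c['d'].size else None
    n=cv2.undistortPoints(np.array(uv,float).reshape(-1,1,2),K,d).reshape(-1,2)
    D=rot(c['r']).apply(np.c_[n[:,0],-n[:,1],-np.ones(len(n))]); o=c['o']
    return o+D*((z-o[2])/D[:,2])[:,None]
def w2px(name,P):
    c=np.load(f'pics/{name}.npz'); K=c['K']; d=c['d'] if c['d'].size else None
    q=rot(c['r']).inv().apply(np.array(P,float).reshape(-1,3)-c['o'])
    return cv2.projectPoints(q*[1,-1,-1],np.zeros(3),np.zeros(3),K,d)[0].reshape(-1,2)
def st():
    s=sensors.get_state(); print('t',round(s['t'],2),'p',np.round(s['ee_pos'],4),'F',np.round(s['wrist_force'],1),'M',np.round(s['ft_torque'],2),'gap',round(float(s['finger_gap']),3)); print(np.round(R.from_rotvec(s['tcp_rot']).as_matrix(),3).tolist(),np.round(s['qpos'],2)); return s
E
python3 - <<'E'
from h import *
st()
for k in('top','scene'):
    c=snap(k,k+'1'); print(c)
a=cv2.imread('pics/top1.png'); cv2.imwrite('pics/top1b.png',cv2.resize(a,(800,600),interpolation=cv2.INTER_CUBIC))
E
```

```text
pics
t 0.0 p [0.2622 0.5942 0.2302] F [0.4 0.  0.2] M [-0.02 -0.03 -0.04] gap 0.997
[[-0.001, -0.915, 0.404], [-0.002, 0.404, 0.915], [-1.0, 0.0, -0.002]] [ 0.98  0.25  1.56  0.    1.34 -0.17]
{'K': array([[482.05731034,   0.        , 259.15575539],
       [  0.        , 482.05731034, 191.99635432],
       [  0.        ,   0.        ,   1.        ]]), 'origin': array([ 0.39342706, -0.07938845,  1.27422935]), 'orientation': array([ 0.14862593, -0.15101809, -1.57297575])}
{'K': array([[467.10250005,   0.        , 255.04553496],
       [  0.        , 467.10250005, 194.52723971],
       [  0.        ,   0.        ,   1.        ]]), 'origin': array([1.24495365, 0.16000851, 1.15739294]), 'orientation': array([0.37852086, 0.52632841, 1.82045562])}
```

View pics/top1b.png

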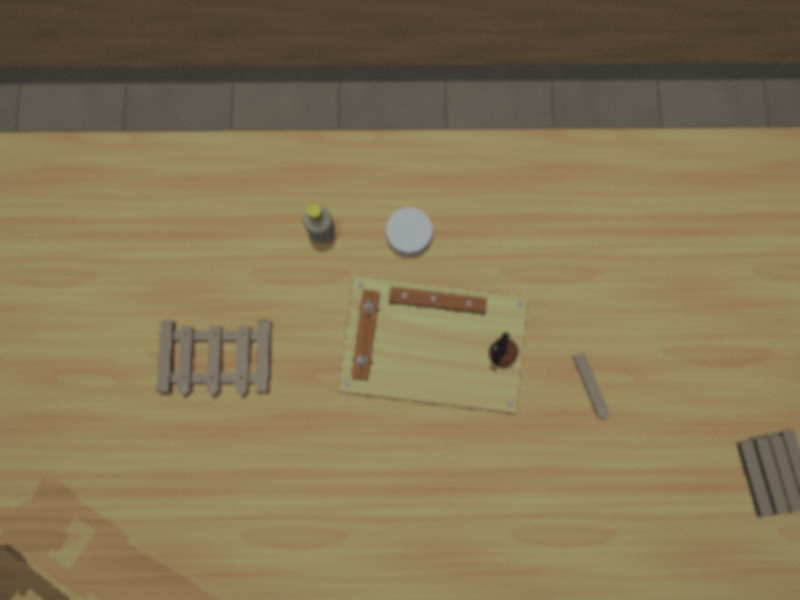

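The top view shows the panel at (214,357), feet up, i.e. +x. The jig bed corners are at (355,279), (525,299), (516,412) and (340,390). The knob is at about (502,348), the spool at (409,231), the glue at (318,225) and the spare at (590,385).

```bash
python3 - <<'E'
from h import *
s=512/800
f=lambda p,z:px2w('top1',np.array(p)*s,z)
J=f([(355,279),(525,299),(516,412),(340,390)],.012); print('jig',J.round(3).tolist(),J.mean(0).round(4)); 
print(np.linalg.norm(np.diff(J,axis=0),axis=1))
for a,b in((0,1),(3,2)): d=J[a]-J[b]; print('yaw jig(y axis)',np.arctan2(-d[0],d[1]))
P=f([(162,321),(271,320),(270,392),(158,393)],.02); print('panel',P.round(3).tolist(),P.mean(0))
print(np.linalg.norm(np.diff(P,axis=0),axis=1))
F=f([(389,303),(487,313),(378,294),(366,379)],.027);print('stop ends, fence',F.round(3).tolist())
print('knob',f([(502,348)],.069),'spool',f([(409,231)],.028),'glue',f([(318,235)],.0))
E
```

```text
jig [[0.674, 0.003, 0.012], [0.637, -0.287, 0.012], [0.446, -0.265, 0.012], [0.485, 0.027, 0.012]] [ 0.5607 -0.1305  0.012 ]
[0.29276449 0.19213011 0.29485492]
yaw jig(y axis) -0.12701030426197812
yaw jig(y axis) -0.13097607083371968
panel [[0.602, 0.328, 0.02], [0.603, 0.144, 0.02], [0.482, 0.142, 0.02], [0.482, 0.328, 0.02]] [0.54212522 0.23550309 0.02      ]
[0.18373738 0.12087959 0.18539468]
stop ends, fence [[0.629, -0.055, 0.027], [0.611, -0.22, 0.027], [0.645, -0.037, 0.027], [0.502, -0.017, 0.027]]
knob [[ 0.54612532 -0.23779437  0.069     ]] spool [[ 0.7543746  -0.09007826  0.028     ]] glue [[0.75637305 0.06916598 0.        ]]
```

```bash
cat >> h.py <<'E'
def plan(pos,yaw,n):
    """tool down, jaw axis z at world angle yaw+90deg; prints n equal tool-frame rows"""
    s=sensors.get_state(); p=np.array(s['ee_pos']); r=R.from_rotvec(s['tcp_rot'])
    c,sn=np.cos(yaw),np.sin(yaw); T=R.from_matrix(np.array([[0,-c,-sn],[0,-sn,c],[-1,0,0]]))
    rv=(r.inv()*T).as_rotvec(); d=(np.array(pos)-p)/n*100
    for i in range(n):
        ri=r*R.from_rotvec(rv*i/n); print(np.round(ri.inv().apply(d),2).tolist(),np.round(rv/n,3).tolist())
def near(): print('dist from tgt'); st()
E
python3 -c "
from h import *
plan([.52,.2355,.20],0.005,12)"
```

```text
[0.25, -3.17, -1.87] [-0.035, -0.0, -0.0]
[0.25, -3.1, -1.98] [-0.035, -0.0, -0.0]
[0.25, -3.03, -2.08] [-0.035, -0.0, -0.0]
[0.25, -2.96, -2.19] [-0.035, -0.0, -0.0]
[0.25, -2.88, -2.29] [-0.035, -0.0, -0.0]
[0.25, -2.8, -2.39] [-0.035, -0.0, -0.0]
[0.25, -2.71, -2.49] [-0.035, -0.0, -0.0]
[0.25, -2.62, -2.58] [-0.035, -0.0, -0.0]
[0.25, -2.53, -2.67] [-0.035, -0.0, -0.0]
[0.25, -2.44, -2.76] [-0.035, -0.0, -0.0]
[0.25, -2.34, -2.84] [-0.035, -0.0, -0.0]
[0.25, -2.24, -2.92] [-0.035, -0.0, -0.0]
```

```bash
python3 -m jog '[[[0.25,-3.2,-1.9],[-0.035,0,0]],[[0.25,-3.1,-2.0],[-0.035,0,0]],[[0.25,-3.0,-2.1],[-0.035,0,0]],[[0.25,-3.0,-2.2],[-0.035,0,0]],[[0.25,-2.9,-2.3],[-0.035,0,0]],[[0.25,-2.8,-2.4],[-0.035,0,0]],[[0.25,-2.7,-2.5],[-0.035,0,0]],[[0.25,-2.6,-2.6],[-0.035,0,0]],[[0.25,-2.5,-2.7],[-0.035,0,0]],[[0.25,-2.4,-2.8],[-0.035,0,0]]]'
python3 -c "
from h import *
st();plan([.52,.2355,.20],0.005,4)"
```

```text
t: 0.93
ee_pos: [0.4805, 0.2869, 0.1996]
tcp_rot: [-1.182, 1.233, 1.187]
wrist_force: [-0.1, 0.4, 0.0]
finger_gap: 0.996
t 0.93 p [0.4805 0.2869 0.1996] F [-0.1  0.4  0. ] M [ 0.03 -0.08 -0.03] gap 0.996
[[-0.007, -0.999, 0.035], [-0.003, 0.035, 0.999], [-1.0, 0.007, -0.003]] [ 0.34  0.07  1.81 -0.    1.26 -1.2 ]
[-0.01, -1.03, -1.25] [-0.01, -0.001, -0.002]
[-0.01, -1.02, -1.26] [-0.01, -0.001, -0.002]
[-0.01, -1.01, -1.27] [-0.01, -0.001, -0.002]
[-0.01, -0.99, -1.28] [-0.01, -0.001, -0.002]
```

```bash
python3 -m jog '[[[0,-1.0,-1.3],[-0.01,0,0]],[[0,-1.0,-1.3],[-0.01,0,0]],[[0,-1.0,-1.3],[-0.01,0,0]],[[0,-1.0,-1.3],[-0.01,0,0]],[[0,0,0],[0,0,0]],[[0,0,0],[0,0,0]],[[0,0,0],[0,0,0]],[[0,0,0],[0,0,0]],[[0,0,0],[0,0,0]],[[0,0,0],[0,0,0]]]'
python3 - <<'E'
from h import *
st();c=snap('wrist','w1');print(c['origin'],rot(c['orientation']).as_matrix().round(2).tolist())
print(w2px('w1',[[.542,.2355,.02]]))
a=cv2.imread('pics/w1.png'); cv2.imwrite('pics/w1b.png',cv2.resize(a,(800,600),interpolation=cv2.INTER_CUBIC))
E
```

```text
t: 1.77
ee_pos: [0.521, 0.2254, 0.195]
tcp_rot: [-1.206, 1.224, 1.216]
wrist_force: [-0.2, 0.5, -0.7]
finger_gap: 0.999
t 1.77 p [0.521  0.2254 0.195 ] F [-0.2  0.5 -0.7] M [ 0.03 -0.04  0.02] gap 0.999
[[-0.014, -1.0, 0.001], [-0.005, 0.001, 1.0], [-1.0, 0.014, -0.005]] [ 0.21  0.1   1.79 -0.    1.27 -1.36]
[0.44861361 0.22485092 0.33894257] [[0.0, -0.96, -0.28], [1.0, -0.0, 0.01], [-0.01, -0.28, 0.96]]
[[264.50763922 190.6056627 ]]
```

View pics/w1b.png

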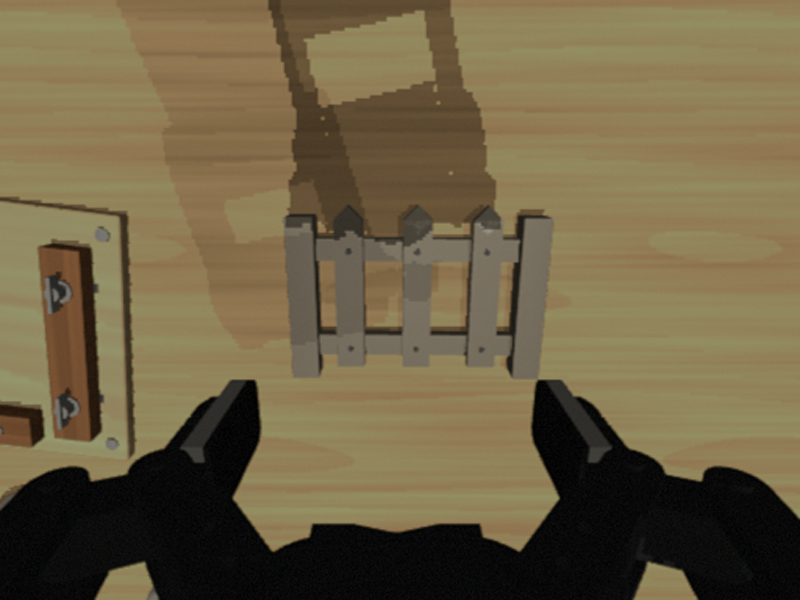

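The wrist view shows the panel's post tops with corners at about (285,221), (552,217), (540,377) and (293,377). The middle picket runs down x≈416. The fence is visible at left, its inner top edge from (39,248) to (56,438).

```bash
python3 - <<'E'
from h import *
s=512/800
f=lambda p,z:px2w('w1',np.array(p)*s,z)
P=f([(285,221),(552,217),(540,377),(293,377)],.02); print(P.round(4).tolist(),P.mean(0)); print(np.linalg.norm(np.diff(P,axis=0),axis=1))
print(f([(403,290),(431,290)],.02))
print(f([(39,248),(56,438)],.027),'bed edge',f([(127,213),(131,458)],.012))
plan([.542,.2355,.06],0.0,6)
E
```

```text
[[0.4876, 0.1477, 0.02], [0.485, 0.3288, 0.02], [0.6036, 0.3308, 0.02], [0.6039, 0.1458, 0.02]] [0.54503608 0.23828092 0.02      ]
[0.18108403 0.11867019 0.18494715]
[[0.53622863 0.22815395 0.02      ]
 [0.53622183 0.24798485 0.02      ]]
[[ 0.50483546 -0.01901619  0.027     ]
 [ 0.65214751 -0.03776702  0.027     ]] bed edge [[0.48295188 0.03608287 0.012     ]
 [0.68038748 0.00717    0.012     ]]
[2.24, -0.38, 0.18] [-0.0, -0.001, -0.002]
[2.24, -0.38, 0.18] [-0.0, -0.001, -0.002]
[2.25, -0.37, 0.18] [-0.0, -0.001, -0.002]
[2.25, -0.37, 0.17] [-0.0, -0.001, -0.002]
[2.25, -0.36, 0.17] [-0.0, -0.001, -0.002]
[2.25, -0.36, 0.17] [-0.0, -0.001, -0.002]
```

```bash
python3 -m jog '[[[2.2,-0.38,0.2],[0,0,-0.002]],[[2.2,-0.38,0.2],[0,0,-0.002]],[[2.2,-0.38,0.2],[0,0,-0.002]],[[2.2,-0.38,0.2],[0,0,-0.002]],[[2.2,-0.38,0.2],[0,0,-0.002]],[[2.2,-0.38,0.2],[0,0,-0.002]],[[0,0,0],[0,0,0]],[[0,0,0],[0,0,0]],[[0,0,0],[0,0,0]],[[0,0,0],[0,0,0]]]' 3.6
python3 - <<'E'
from h import *
st();snap('wrist','w2')
plan([.543,.238,.004],0.0,5)
a=cv2.imread('pics/w2.png'); cv2.imwrite('pics/w2b.png',cv2.resize(a,(800,600),interpolation=cv2.INTER_CUBIC))
E
```

```text
t: 2.65
ee_pos: [0.545, 0.2419, 0.0633]
tcp_rot: [-1.219, 1.204, 1.206]
wrist_force: [-1.2, -0.4, -0.6]
finger_gap: 0.422
t 2.65 p [0.545  0.2419 0.0633] F [-1.2 -0.4 -0.6] M [ 0.01 -0.01  0.02] gap 0.422
[[0.007, -1.0, -0.005], [-0.003, -0.005, 1.0], [-1.0, -0.007, -0.003]] [ 0.23  0.32  1.8  -0.01  1.01 -1.34]
[1.19, 0.06, -0.08] [0.001, -0.001, 0.002]
[1.19, 0.05, -0.08] [0.001, -0.001, 0.002]
[1.19, 0.05, -0.08] [0.001, -0.001, 0.002]
[1.19, 0.05, -0.08] [0.001, -0.001, 0.002]
[1.19, 0.05, -0.08] [0.001, -0.001, 0.002]
```

View pics/w2b.png

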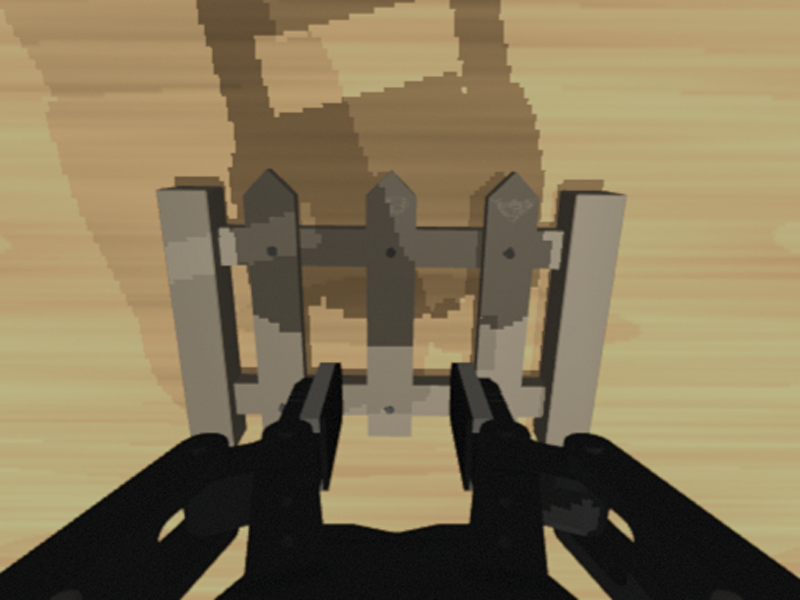

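The middle picket lies between x=367 and 412, between the fingertips at about 335 and 455. The rails are at rows ~230-266 and ~380-413.

```bash
python3 - <<'E'
from h import *
s=512/800
f=lambda p,z:px2w('w2',np.array(p)*s,z)
print(f([(367,300),(413,300),(368,435),(411,436),(391,172)],.02).round(4).tolist())
print('posts',f([(157,190),(626,195)],.02).round(4).tolist())
print('rail',f([(335,229),(335,266),(430,228),(430,266),(350,384),(430,386)],.012).round(4).tolist())
E
```

```text
[[0.5294, 0.2283, 0.02], [0.5292, 0.2475, 0.02], [0.5946, 0.2278, 0.02], [0.595, 0.2476, 0.02], [0.4776, 0.2382, 0.02]]
posts [[0.4848, 0.147, 0.02], [0.4858, 0.3297, 0.02]]
rail [[0.501, 0.2148, 0.012], [0.5168, 0.2143, 0.012], [0.5004, 0.2543, 0.012], [0.5166, 0.2548, 0.012], [0.5728, 0.2193, 0.012], [0.5735, 0.2563, 0.012]]
```

```bash
python3 -m jog '[[[1.2,0,-0.1],[0,0,0]],[[1.2,0,-0.1],[0,0,0]],[[1.2,0,-0.1],[0,0,0]],[[1.2,0,-0.1],[0,0,0]],[[0.8,0,0],[0,0,0]],[[0.3,0,0],[0,0,0]],[[0,0,0],[0,0,0]],[[0,0,0],[0,0,0]],[[0,0,0],[0,0,0]],[[0,0,0],[0,0,0]]]'
python3 -c "
from h import *
st()"
```

```text
t: 3.53
ee_pos: [0.5472, 0.2374, 0.0007]
tcp_rot: [-1.219, 1.2, 1.203]
wrist_force: [-0.9, -0.1, -0.4]
finger_gap: 0.424
t 3.53 p [0.5472 0.2374 0.0007] F [-0.9 -0.1 -0.4] M [-0.05  0.02 -0.01] gap 0.424
[[0.011, -1.0, -0.004], [-0.002, -0.004, 1.0], [-1.0, -0.011, -0.002]] [ 0.22  0.43  1.8  -0.01  0.9  -1.35]
```

```bash
python3 -m jog '[[[-0.4,0.1,0],[0,0,0.01]],[[0,0,0],[0,0,0]],[[0,0,0],[0,0,0]],[[0,0,0],[0,0,0]],[[0,0,0],[0,0,0]],[[0,0,0],[0,0,0]],[[0,0,0],[0,0,0]],[[0,0,0],[0,0,0]],[[0,0,0],[0,0,0]],[[0,0,0],[0,0,0]]]' 1.2
python3 -c "
from h import *
st();plan([.545,.238,.12],0.0,5); print('then');plan([.56,-.05,.12],-.129,10)"
```

```text
t: 4.37
ee_pos: [0.5462, 0.2376, 0.0059]
tcp_rot: [-1.215, 1.207, 1.211]
wrist_force: [-0.0, -0.0, -0.7]
finger_gap: 0.215
t 4.37 p [0.5462 0.2376 0.0059] F [-0.  -0.  -0.7] M [-0.03  0.07 -0.02] gap 0.215
[[0.002, -1.0, -0.005], [-0.002, -0.005, 1.0], [-1.0, -0.002, -0.002]] [ 0.22  0.42  1.8  -0.    0.92 -1.35]
[-2.28, 0.02, 0.0] [0.001, -0.0, 0.0]
[-2.28, 0.02, 0.01] [0.001, -0.0, 0.0]
[-2.28, 0.02, 0.01] [0.001, -0.0, 0.0]
[-2.28, 0.02, 0.01] [0.001, -0.0, 0.0]
[-2.28, 0.02, 0.01] [0.001, -0.0, 0.0]
then
[-1.13, -0.13, -2.88] [0.013, -0.0, 0.0]
[-1.14, -0.16, -2.88] [0.013, -0.0, 0.0]
[-1.14, -0.2, -2.87] [0.013, -0.0, 0.0]
[-1.14, -0.24, -2.87] [0.013, -0.0, 0.0]
[-1.14, -0.28, -2.87] [0.013, -0.0, 0.0]
[-1.14, -0.32, -2.86] [0.013, -0.0, 0.0]
[-1.14, -0.36, -2.86] [0.013, -0.0, 0.0]
[-1.14, -0.39, -2.85] [0.013, -0.0, 0.0]
[-1.14, -0.43, -2.85] [0.013, -0.0, 0.0]
[-1.14, -0.47, -2.84] [0.013, -0.0, 0.0]
```

```bash
python3 -m jog '[[[0,0,0],[0,0,0]],[[0,0,0],[0,0,0]],[[0,0,0],[0,0,0]],[[-1.5,0,0],[0,0,0]],[[-2.5,0,0],[0,0,0]],[[-2.5,0,0],[0,0,0]],[[-2,0.6,-4],[0,0,0]],[[-1.5,0.6,-4],[0,0,0]],[[-1.5,0.6,-4],[0,0,0]],[[-1.5,0.6,-4],[0,0,0]]]' 3.6
python3 -m jog '[[[-0.3,0.7,-4],[0,0,0]],[[0,0.7,-4],[0,0,0]],[[0,0.7,-4],[0,0,0]],[[0,0.7,-4],[0,0,0]],[[0,0.5,-2.5],[0,0,0]],[[0,0,0],[0,0,0]],[[0,0,0],[0,0,0]],[[0,0,0],[0,0,0]],[[0,0,0],[0,0,0]],[[0,0,0],[0,0,0]]]'
python3 - <<'E'
from h import *
st();snap('wrist','w3')
a=cv2.imread('pics/w3.png'); cv2.imwrite('pics/w3b.png',cv2.resize(a,(800,600),interpolation=cv2.INTER_CUBIC))
E
```

```text
t: 5.2
ee_pos: [0.5232, 0.0857, 0.137]
tcp_rot: [-1.223, 1.202, 1.22]
wrist_force: [1.2, -0.4, 0.5]
finger_gap: 0.422
t: 6.03
ee_pos: [0.4953, -0.112, 0.1504]
tcp_rot: [-1.233, 1.196, 1.199]
wrist_force: [-0.2, -0.4, -0.5]
finger_gap: 0.42
t 6.03 p [ 0.4953 -0.112   0.1504] F [-0.2 -0.4 -0.5] M [0.05 0.   0.02] gap 0.42
[[0.019, -1.0, -0.011], [-0.009, -0.011, 1.0], [-1.0, -0.019, -0.009]] [-0.45 -0.01  1.99  0.    1.14 -2.03]
```

View pics/w3b.png

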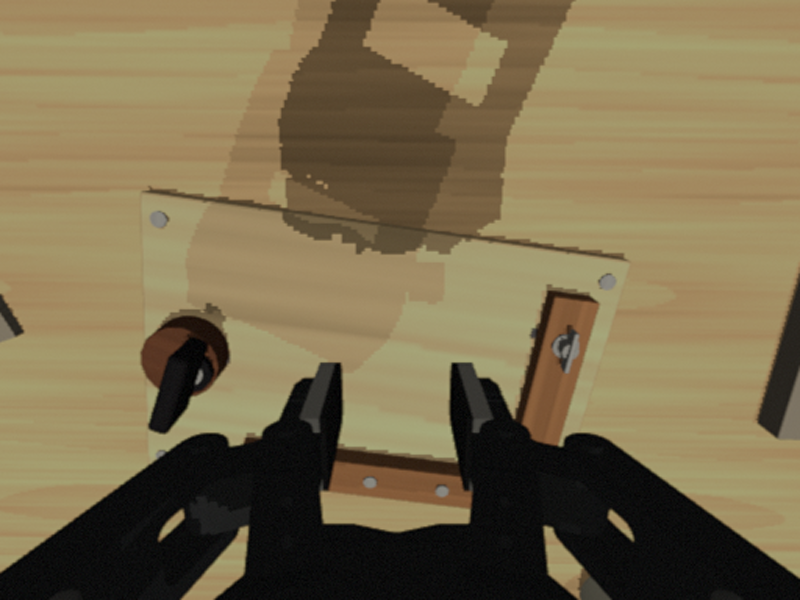

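The bed corners are at (143,192) and (629,259). The fence is at upper left (552,293), the stop face at about (338,449)-(468,463), and the knob at left with its wing from (195,375) to (160,425). I'll enlarge the fence and knob.

```bash
python3 - <<'E'
from h import *
a=cv2.imread('pics/w3.png')
l=cv2.resize(a[190:290,85:165],None,fx=5,fy=5,interpolation=cv2.INTER_CUBIC)
r=cv2.resize(a[180:280,325:405],None,fx=5,fy=5,interpolation=cv2.INTER_CUBIC)
cv2.imwrite('pics/w3c.png',np.hstack([l,r]))
E
```

```text
(no output)
```

View pics/w3c.png

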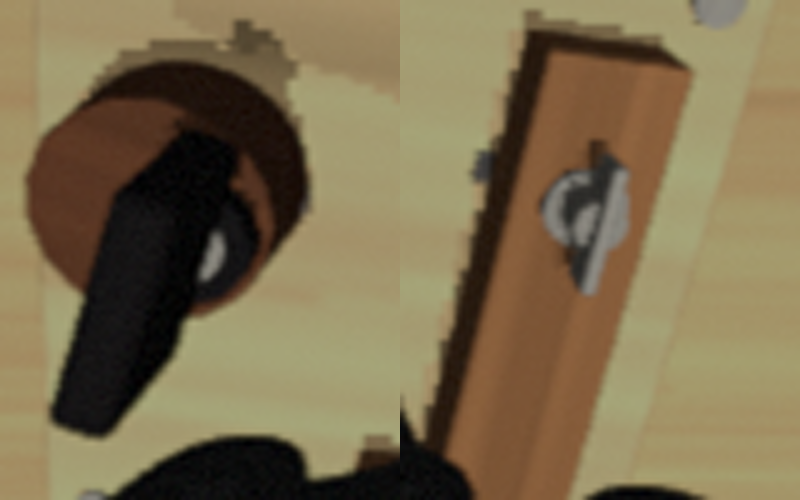

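```bash
python3 - <<'E'
from h import *
f=lambda p,z:px2w('w3',np.array(p,float),z)
A=f([(354.6,189.4),(333.4,272)],.027);B=f([(350.6,186),(330.6,268)],.012);O=f([(383.6,194),(358,279.6)],.027);E=f([(399,182),(375.4,268)],.012)
C=f(np.array([(143,192),(629,259)])*.64,.012); S=f(np.array([(338,449),(468,464)])*.64,.012);S2=f(np.array([(338,460),(468,475)])*.64,.027)
for n,x in zip(['fence top in','fence bot in','fence top out','bed edge','bed corners','stop bot','stop top'],[A,B,O,E,C,S,S2]):
    d=x[1]-x[0]; print(n,x.round(4).tolist(),'ang',np.arctan2(d[1],d[0]).round(3))
c=f([(115,231)],.034);print('disc',c)
yaw=-.129
for org in [C[1]+rot(np.array([0,0,yaw])).apply([.1,-.15,0]), C[0]+rot(np.array([0,0,yaw])).apply([.1,.15,0])]:
    print('org',org.round(4))
    g=lambda x:R.from_rotvec([0,0,-yaw]).apply(x-org).round(4).tolist()
    for x in(A,B,O,E,S,S2,c):print(g(x))
# project pivot wing for knob=0 .. using pred
E
```

```text
fence top in [[0.503, -0.0203, 0.027], [0.592, -0.0316, 0.027]] ang -0.126
fence bot in [[0.5044, -0.0193, 0.012], [0.5969, -0.0304, 0.012]] ang -0.119
fence top out [[0.5072, 0.0072, 0.027], [0.6006, -0.0054, 0.027]] ang -0.134
bed edge [[0.4997, 0.0271, 0.012], [0.5961, 0.0175, 0.012]] ang -0.099
bed corners [[0.4467, -0.2645, 0.012], [0.4835, 0.0279, 0.012]] ang 1.446
stop bot [[0.6237, -0.1542, 0.012], [0.6347, -0.0616, 0.012]] ang 1.453
stop top [[0.6214, -0.1522, 0.027], [0.632, -0.0638, 0.027]] ang 1.452
disc [[ 0.5456688  -0.24615365  0.034     ]]
org [ 0.5634 -0.1337  0.012 ]
[[-0.0744, 0.1047, 0.015], [0.0153, 0.105, 0.015]]
[[-0.0732, 0.1059, 0.0], [0.02, 0.1068, 0.0]]
[[-0.0739, 0.1325, 0.015], [0.0205, 0.132, 0.015]]
[[-0.0838, 0.1513, 0.0], [0.013, 0.1542, 0.0]]
[[0.0624, -0.0125, 0.0], [0.0614, 0.0807, 0.0]]
[[0.0599, -0.0109, 0.015], [0.059, 0.0782, 0.015]]
[[-0.0031, -0.1138, 0.022]]
org [ 0.5652 -0.1286  0.012 ]
[[-0.0755, 0.0994, 0.015], [0.0142, 0.0997, 0.015]]
[[-0.0743, 0.1006, 0.0], [0.0189, 0.1015, 0.0]]
[[-0.075, 0.1272, 0.015], [0.0193, 0.1267, 0.015]]
[[-0.0849, 0.146, 0.0], [0.0119, 0.1489, 0.0]]
[[0.0613, -0.0178, 0.0], [0.0603, 0.0754, 0.0]]
[[0.0588, -0.0162, 0.015], [0.0579, 0.0729, 0.015]]
[[-0.0042, -0.1191, 0.022]]
```

```bash
python3 -m jog '[[[0,-0.6,3.8],[0,0,0]],[[0,-0.6,3.8],[0,0,0.005]],[[0,-0.6,3.8],[0,0,0.005]],[[0,-0.6,3.8],[0,0,0.005]],[[0.5,-0.6,3.8],[0,0,0]],[[0.8,-0.6,3.8],[0,0,0]],[[1,-0.6,3.8],[0,0,0]],[[1,-0.6,3.8],[0,0,0]],[[1,-0.3,3.5],[0,0,0]],[[1,0,1.2],[0,0,0]]]'
python3 -m jog '[[[0,0,0],[0,0,0]],[[0,0,0],[0,0,0]],[[0,0,0],[0,0,0]],[[0,0,0],[0,0,0]],[[0,0,0],[0,0,0]],[[0,0,0],[0,0,0]],[[0,0,0],[0,0,0]],[[0,0,0],[0,0,0]],[[0,0,0],[0,0,0]],[[0,0,0],[0,0,0]]]'
python3 -c "
from h import *
st(); plan([.546,.238,.004],0,5);snap('wrist','w4');print(w2px('w4',[[.5945,.228,.02],[.5945,.248,.02],[.477,.238,.02]])/.64)
a=cv2.imread('pics/w4.png'); cv2.imwrite('pics/w4b.png',cv2.resize(a,(800,600),interpolation=cv2.INTER_CUBIC))"
```

```text
t: 6.92
ee_pos: [0.5451, 0.2596, 0.0967]
tcp_rot: [-1.235, 1.197, 1.207]
wrist_force: [0.5, -0.2, -0.6]
finger_gap: 0.421
t: 7.75
ee_pos: [0.5436, 0.2603, 0.0968]
tcp_rot: [-1.238, 1.197, 1.21]
wrist_force: [-1.2, -0.1, 0.6]
finger_gap: 0.421
t 7.75 p [0.5436 0.2603 0.0968] F [-1.2 -0.1  0.6] M [-0.03 -0.01 -0.02] gap 0.421
[[0.013, -1.0, -0.02], [-0.01, -0.021, 1.0], [-1.0, -0.013, -0.01]] [ 0.26  0.29  1.77 -0.01  1.07 -1.32]
[1.86, -0.02, -0.43] [0.004, -0.002, 0.003]
[1.86, -0.02, -0.43] [0.004, -0.002, 0.003]
[1.86, -0.03, -0.43] [0.004, -0.002, 0.003]
[1.86, -0.04, -0.44] [0.004, -0.002, 0.003]
[1.86, -0.04, -0.44] [0.004, -0.002, 0.003]
[[337.08688326 398.12609219]
 [374.81776978 399.00799407]
 [354.48780661 168.75286682]]
```

View pics/w4b.png

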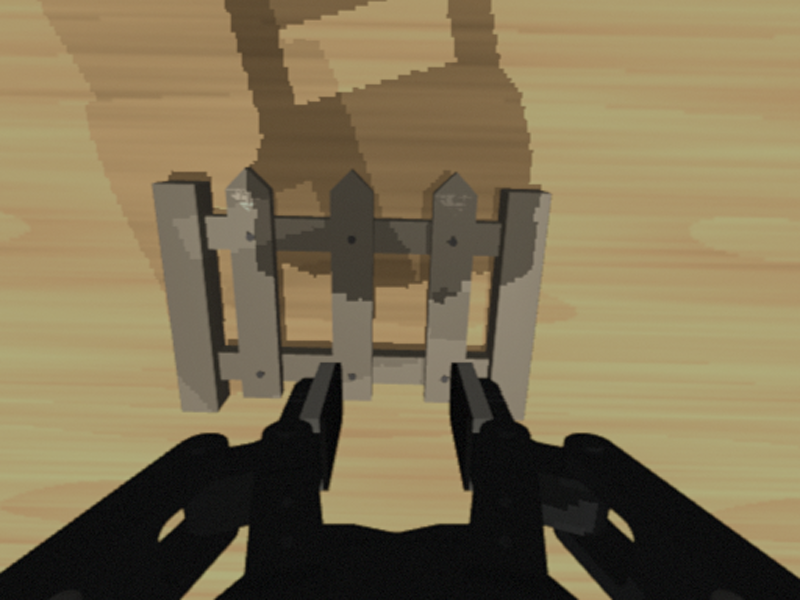

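The panel is where it was: the middle picket ends at (332-372,400), against a predicted (337-375,398). Next I go down and grip.

```bash
python3 -m jog '[[[1,0,-1.2],[0.01,0,0.005]],[[1.8,0,-1.2],[0.01,0,0.005]],[[1.8,0,0],[0,0,0.005]],[[1.8,0,0],[0,0,0]],[[1.4,0,0],[0,0,0]],[[0.6,0,0],[0,0,0]],[[0.3,0,0],[0,0,0]],[[0,0,0],[0,0,0]],[[0,0,0],[0,0,0]],[[0,0,0],[0,0,0]]]'
python3 -c "
from h import *
st(); plan([.546,.2365,.005],0,1)"
```

```text
t: 8.63
ee_pos: [0.5453, 0.2298, 0.0048]
tcp_rot: [-1.212, 1.22, 1.203]
wrist_force: [0.4, 1.3, 0.1]
finger_gap: 0.422
t 8.63 p [0.5453 0.2298 0.0048] F [0.4 1.3 0.1] M [0.02 0.01 0.01] gap 0.422
[[-0.002, -1.0, 0.005], [-0.01, 0.005, 1.0], [-1.0, 0.002, -0.01]] [ 0.21  0.42  1.8  -0.01  0.92 -1.35]
[-0.03, -0.07, 0.67] [-0.005, -0.01, -0.002]
```

```bash
python3 -m jog '[[[0,0,0.6],[0,-0.01,0]],[[0,0,0],[0,0,0]],[[0,0,0],[0,0,0]],[[0,0,0],[0,0,0]],[[0,0,0],[0,0,0]],[[0,0,0],[0,0,0]],[[0,0,0],[0,0,0]],[[0,0,0],[0,0,0]],[[0,0,0],[0,0,0]],[[0,0,0],[0,0,0]]]' 1.2
python3 -m jog '[[[-1,0,0],[0,0,0]],[[-2,0,0],[0,0,0]],[[-2,0,0],[0,0,0]],[[-2,0,0],[0,0,0]],[[-1,0,-2],[0,0,0]],[[0,0,-3],[0.013,0,0]],[[0,0,-3],[0.013,0,0]],[[0,0,-3],[0.013,0,0]],[[0,0,-3],[0.013,0,0]],[[0,0,-3],[0.013,0,0]]]'
python3 -c "
from h import *
st(); plan([.5568,-.1234,.08],-.129,7)"
```

```text
t: 9.47
ee_pos: [0.5457, 0.2366, 0.0063]
tcp_rot: [-1.206, 1.21, 1.207]
wrist_force: [-0.5, -0.0, -1.1]
finger_gap: 0.215
t: 10.3
ee_pos: [0.5429, 0.0654, 0.0977]
tcp_rot: [-1.167, 1.23, 1.159]
wrist_force: [0.4, 0.4, -2.6]
finger_gap: 0.214
t 10.3 p [0.5429 0.0654 0.0977] F [ 0.4  0.4 -2.6] M [-0.04  0.02  0.05] gap 0.214
[[0.008, -0.998, 0.061], [0.002, 0.061, 0.998], [-1.0, -0.008, 0.002]] [-0.09  0.17  1.92  0.    1.05 -1.6 ]
[0.25, -0.36, -2.68] [0.01, 0.0, 0.001]
[0.25, -0.39, -2.68] [0.01, 0.0, 0.001]
[0.25, -0.41, -2.67] [0.01, 0.0, 0.001]
[0.25, -0.44, -2.67] [0.01, 0.0, 0.001]
[0.25, -0.47, -2.66] [0.01, 0.0, 0.001]
[0.25, -0.49, -2.66] [0.01, 0.0, 0.001]
[0.25, -0.52, -2.65] [0.01, 0.0, 0.001]
```

```bash
python3 -m jog '[[[0.2,-0.4,-2.7],[0.01,0,0]],[[0.2,-0.4,-2.7],[0.01,0,0]],[[0.2,-0.4,-2.7],[0.01,0,0]],[[0.2,-0.4,-2.7],[0.01,0,0]],[[0.2,-0.5,-2.6],[0.01,0,0]],[[0.2,-0.4,-2],[0.01,0,0]],[[0.2,-0.3,-1],[0.007,0,0]],[[0,0,0],[0,0,0]],[[0,0,0],[0,0,0]],[[0,0,0],[0,0,0]]]'
python3 -c "
from h import *
st(); plan([.5568,-.1234,.045],-.129,5)"
```

```text
t: 11.13
ee_pos: [0.5577, -0.1139, 0.0918]
tcp_rot: [-1.115, 1.259, 1.094]
wrist_force: [-0.4, 0.7, -2.4]
finger_gap: 0.214
t 11.13 p [ 0.5577 -0.1139  0.0918] F [-0.4  0.7 -2.4] M [ 0.04 -0.03 -0.07] gap 0.214
[[0.017, -0.99, 0.138], [-0.002, 0.138, 0.99], [-1.0, -0.017, 0.001]] [-0.4   0.22  1.87  0.01  1.04 -1.84]
[0.94, 0.01, -0.19] [-0.002, 0.0, 0.003]
[0.94, 0.0, -0.19] [-0.002, 0.0, 0.003]
[0.94, 0.0, -0.19] [-0.002, 0.0, 0.003]
[0.94, -0.0, -0.19] [-0.002, 0.0, 0.003]
[0.94, -0.0, -0.19] [-0.002, 0.0, 0.003]
```

```bash
python3 -m jog '[[[0.8,0,-0.2],[-0.005,0,0.005]],[[0.8,0,-0.2],[-0.005,0,0.005]],[[0.8,0,-0.2],[0,0,0.005]],[[0.8,0,-0.2],[0,0,0]],[[0.4,0,-0.2],[0,0,0]],[[0,0,0],[0,0,0]],[[0,0,0],[0,0,0]],[[0,0,0],[0,0,0]],[[0,0,0],[0,0,0]],[[0,0,0],[0,0,0]]]'
python3 -c "
from h import *
st(); plan([.5568,-.1234,.02],-.129,1);snap('wrist','w5')
a=cv2.imread('pics/w5.png'); cv2.imwrite('pics/w5b.png',cv2.resize(a,(800,600),interpolation=cv2.INTER_CUBIC))"
```

```text
t: 11.97
ee_pos: [0.5555, -0.1194, 0.0505]
tcp_rot: [-1.117, 1.264, 1.123]
wrist_force: [-0.6, 0.0, -1.5]
finger_gap: 0.209
t 11.97 p [ 0.5555 -0.1194  0.0505] F [-0.6  0.  -1.5] M [ 0.03 -0.01  0.07] gap 0.209
[[-0.002, -0.993, 0.12], [0.003, 0.12, 0.993], [-1.0, 0.003, 0.003]] [-0.41  0.29  1.87  0.    0.99 -1.86]
[3.05, -0.18, -0.39] [0.008, 0.003, -0.003]
```

View pics/w5b.png

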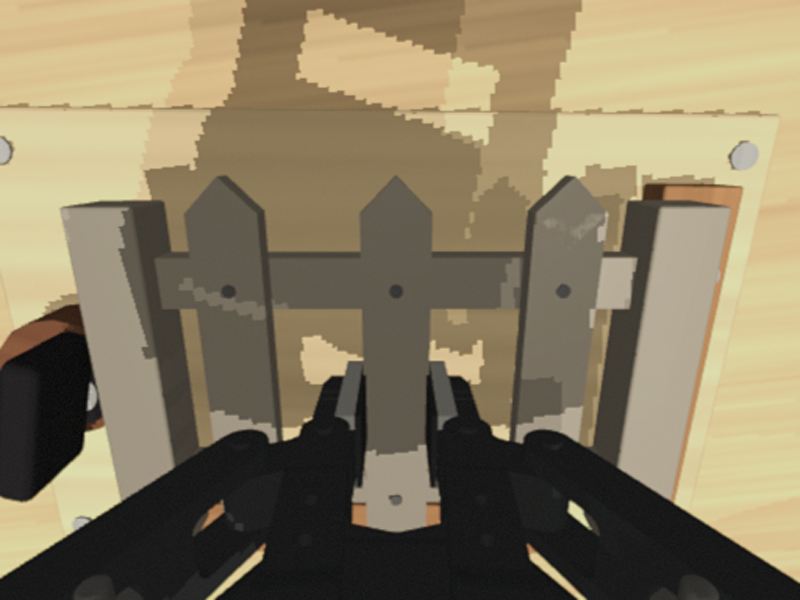

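The panel is held level above the bed. The fence end is visible from (645,186) to (742,186), partly behind the right post (outer corner (728,208)).

```bash
python3 - <<'E'
from h import *
f=lambda p,z:px2w('w5',np.array(p,float)*.64,z)
org=np.array([.563,-.1222,0]);g=lambda x:(R.from_rotvec([0,0,.129]).apply(x-org)*1000).round(1).tolist()
print('panel outer top corners',g(f([(728,208),(62,208)],.0645)))
print('fence end corners',g(f([(645,186),(742,186)],.027)))
print('tcp',g(np.array(sensors.get_state()['ee_pos'])))
E
```

```text
panel outer top corners [[-68.5, 90.8, 64.5], [-67.1, -91.2, 64.5]]
fence end corners [[-72.1, 86.8, 27.0], [-72.4, 120.6, 27.0]]
tcp [-7.7, 1.7, 50.6]
```

```bash
python3 -m jog '[[[0.2,0,-0.2],[0.009,0.003,0]],[[0.6,0,0],[0,0,0]],[[0.8,0,0],[0,0,0]],[[0.7,0,0],[0,0,0]],[[0.3,0,0],[0,0,0]],[[0.1,0,0],[0,0,0]],[[0,0,0],[0,0,0]],[[0,0,0],[0,0,0]],[[0,0,0],[0,0,0]],[[0,0,0],[0,0,0]]]'
python3 -c "
from h import *
s=st();org=np.array([.563,-.1222,0]);print(R.from_rotvec([0,0,.129]).apply(np.array(s['ee_pos'])-org)*1000)"
```

```text
t: 12.85
ee_pos: [0.5554, -0.1218, 0.0208]
tcp_rot: [-1.112, 1.27, 1.114]
wrist_force: [0.2, 0.4, -1.5]
finger_gap: 0.214
t 12.85 p [ 0.5554 -0.1218  0.0208] F [ 0.2  0.4 -1.5] M [-0.02 -0.01  0.03] gap 0.214
[[-0.002, -0.991, 0.13], [-0.001, 0.13, 0.991], [-1.0, 0.002, -0.001]] [-0.41  0.34  1.87 -0.    0.93 -1.85]
[-7.58974339 -0.55738591 20.81431228]
```

```bash
python3 -m jog '[[[0.2,0,0],[0,0,0]],[[0.05,0,0],[0,0,0]],[[0,-0.15,0],[0,0,0]],[[0,-0.15,0],[0,0,0]],[[0,-0.15,0],[0,0,0]],[[0,-0.1,0],[0,0,0]],[[0,-0.1,0],[0,0,0]],[[0,0,0],[0,0,0]],[[0,0,0],[0,0,0]],[[0,0,0],[0,0,0]]]'
python3 -c "
from h import *
s=st();org=np.array([.563,-.1222,0]);print(R.from_rotvec([0,0,.129]).apply(np.array(s['ee_pos'])-org)*1000)"
```

```text
t: 13.68
ee_pos: [0.5637, -0.1231, 0.0193]
tcp_rot: [-1.114, 1.269, 1.112]
wrist_force: [-0.0, 0.4, -1.5]
finger_gap: 0.209
t 13.68 p [ 0.5637 -0.1231  0.0193] F [-0.   0.4 -1.5] M [-0.    0.03 -0.03] gap 0.209
[[0.0, -0.992, 0.13], [-0.002, 0.13, 0.992], [-1.0, -0.0, -0.002]] [-0.41  0.36  1.85 -0.    0.93 -1.85]
[ 0.76629136 -0.79689398 19.25021276]
```

```bash
python3 -m jog '[[[0.1,0,0],[0,0,0]],[[0,-0.1,0],[0,0,0]],[[0,-0.1,0],[0,0,0]],[[0,-0.1,0],[0,0,0]],[[0,0,0],[0,0,0]],[[0,0,0],[0,0,0]],[[0,0,0],[0,0,0]],[[0,0,0],[0,0,0]],[[0,0,0],[0,0,0]],[[0,0,0],[0,0,0]]]'
python3 -c "
from h import *
s=st();org=np.array([.563,-.1222,0]);print(R.from_rotvec([0,0,.129]).apply(np.array(s['ee_pos'])-org)*1000)"
```

```text
t: 14.52
ee_pos: [0.566, -0.1233, 0.0181]
tcp_rot: [-1.112, 1.27, 1.114]
wrist_force: [-1.4, 0.6, -1.7]
finger_gap: 0.209
t 14.52 p [ 0.566  -0.1233  0.0181] F [-1.4  0.6 -1.7] M [0.02 0.17 0.1 ] gap 0.209
[[-0.002, -0.992, 0.13], [-0.001, 0.13, 0.992], [-1.0, 0.002, -0.001]] [-0.41  0.37  1.84 -0.    0.93 -1.85]
[ 3.0839652  -0.72141963 18.05690876]
```

```bash
python3 -m jog '[[[0.1,-0.1,0],[0,0,0]],[[0,-0.15,0],[0,0,0]],[[0,-0.15,0],[0,0,0]],[[0,-0.15,0],[0,0,0]],[[0,0,0],[0,0,0]],[[0,0,0],[0,0,0]],[[0,0,0],[0,0,0]],[[0,0,0],[0,0,0]],[[0,0,0],[0,0,0]],[[0,0,0],[0,0,0]]]'
python3 -c "
from h import *
s=st();org=np.array([.563,-.1222,0]);print(R.from_rotvec([0,0,.129]).apply(np.array(s['ee_pos'])-org)*1000)"
```

```text
t: 15.35
ee_pos: [0.5659, -0.1233, 0.0184]
tcp_rot: [-1.103, 1.281, 1.128]
wrist_force: [-2.2, 0.5, 0.4]
finger_gap: 0.216
t 15.35 p [ 0.5659 -0.1233  0.0184] F [-2.2  0.5  0.4] M [ 0.15  0.21 -0.05] gap 0.216
[[-0.02, -0.991, 0.129], [0.002, 0.129, 0.992], [-1.0, 0.02, -0.0]] [-0.41  0.38  1.83 -0.01  0.95 -1.85]
[ 2.97338022 -0.72322849 18.41223716]
```

```bash
python3 -m jog '[[[0,0,0.1],[0,0,-0.015]],[[0,-0.05,0.15],[0,0,0]],[[0,-0.05,0.15],[0,0,0]],[[0,-0.05,0.15],[0,0,0]],[[0,-0.05,0.1],[0,0,0]],[[0,-0.1,0],[0,0,0]],[[0,-0.1,0],[0,0,0]],[[0,0,0],[0,0,0]],[[0,0,0],[0,0,0]],[[0,0,0],[0,0,0]]]'
python3 -c "
from h import *
s=st();org=np.array([.563,-.1222,0]);print(R.from_rotvec([0,0,.129]).apply(np.array(s['ee_pos'])-org)*1000)"
```

```text
t: 16.18
ee_pos: [0.5663, -0.1198, 0.0181]
tcp_rot: [-1.111, 1.282, 1.122]
wrist_force: [-2.8, -1.2, -0.3]
finger_gap: 0.213
t 16.18 p [ 0.5663 -0.1198  0.0181] F [-2.8 -1.2 -0.3] M [-0.05  0.34 -0.07] gap 0.213
[[-0.015, -0.992, 0.128], [-0.004, 0.128, 0.992], [-1.0, 0.015, -0.006]] [-0.4   0.38  1.83 -0.01  0.95 -1.83]
[ 3.016446    2.77298416 18.13653572]
```

Moved +3.5 mm in y. I keep feeling for the fence.

```bash
python3 -m jog '[[[0,0,0.2],[0,0,0]],[[0,0,0.2],[0,0,0]],[[0,0,0.2],[0,0,0]],[[0,-0.1,0.2],[0,0,0]],[[0,0,0.2],[0,0,0]],[[0,0,0.2],[0,0,0]],[[0,-0.1,0.1],[0,0,0]],[[0,0,0],[0,0,0]],[[0,0,0],[0,0,0]],[[0,0,0],[0,0,0]]]'
python3 -c "
from h import *
s=st();org=np.array([.563,-.1222,0]);print(R.from_rotvec([0,0,.129]).apply(np.array(s['ee_pos'])-org)*1000)"
```

```text
t: 17.02
ee_pos: [0.5663, -0.1199, 0.0186]
tcp_rot: [-1.122, 1.304, 1.118]
wrist_force: [-3.5, -1.6, 1.7]
finger_gap: 0.214
t 17.02 p [ 0.5663 -0.1199  0.0186] F [-3.5 -1.6  1.7] M [ 0.23  0.32 -0.04] gap 0.214
[[-0.025, -0.991, 0.128], [-0.025, 0.129, 0.991], [-0.999, 0.021, -0.028]] [-0.39  0.38  1.83 -0.04  0.95 -1.81]
[ 2.95174288  2.67889086 18.6054819 ]
```

```bash
python3 -c "
from h import *
plan([.5663,-.1199,.018],-.129,3)"
```

```text
[0.02, -0.0, 0.0] [0.0, -0.009, -0.007]
[0.02, -0.0, 0.0] [0.0, -0.009, -0.007]
[0.02, -0.0, 0.0] [0.0, -0.009, -0.007]
```

```bash
python3 -m jog '[[[0,0,0],[0,-0.009,-0.007]],[[0,0,0],[0,-0.009,-0.007]],[[0,0,0],[0,-0.009,-0.007]],[[0.05,-0.05,0.05],[0,0,0]],[[0,0,0],[0,0,0]],[[0,0,0],[0,0,0]],[[0,0,0],[0,0,0]],[[0,0,0],[0,0,0]],[[0,0,0],[0,0,0]],[[0,0,0],[0,0,0]]]'
python3 -m jog '[[[0,0,0],[0,0,0]],[[0,0,0],[0,0,0]],[[0,0,0],[0,0,0]],[[0,0,0],[0,0,0]],[[-1,0,0],[0,0,0]],[[-2,0,0],[0,0,0]],[[-2.5,0,0],[0,0,0]],[[-2.5,1,0],[0,0,0]],[[-2,3,0],[0,0,0]],[[-1,3,0],[0,0,0]]]' 3.4
python3 -m jog '[[[-0.5,1.5,0],[0,0,0]],[[0,0,0],[0,0,0]],[[0,0,0],[0,0,0]],[[0,0,0],[0,0,0]],[[0,0,0],[0,0,0]],[[0,0,0],[0,0,0]],[[0,0,0],[0,0,0]],[[0,0,0],[0,0,0]],[[0,0,0],[0,0,0]],[[0,0,0],[0,0,0]]]'
python3 -c "
from h import *
st();snap('wrist','w6')
a=cv2.imread('pics/w6.png'); cv2.imwrite('pics/w6b.png',cv2.resize(a,(800,600),interpolation=cv2.INTER_CUBIC))"
```

```text
t: 17.85
ee_pos: [0.5665, -0.1198, 0.018]
tcp_rot: [-1.116, 1.266, 1.114]
wrist_force: [-2.7, -1.1, 1.6]
finger_gap: 0.217
t: 18.68
ee_pos: [0.5005, -0.1108, 0.1343]
tcp_rot: [-1.121, 1.259, 1.11]
wrist_force: [-0.5, -0.1, 0.5]
finger_gap: 0.398
t: 19.52
ee_pos: [0.4868, -0.1091, 0.1436]
tcp_rot: [-1.126, 1.255, 1.105]
wrist_force: [0.5, -0.1, -0.2]
finger_gap: 0.403
t 19.52 p [ 0.4868 -0.1091  0.1436] F [ 0.5 -0.1 -0.2] M [0.04 0.02 0.02] gap 0.403
[[0.016, -0.992, 0.124], [-0.003, 0.124, 0.992], [-1.0, -0.016, -0.001]] [-0.45 -0.02  2.02  0.    1.13 -1.9 ]
```

View pics/w6b.png

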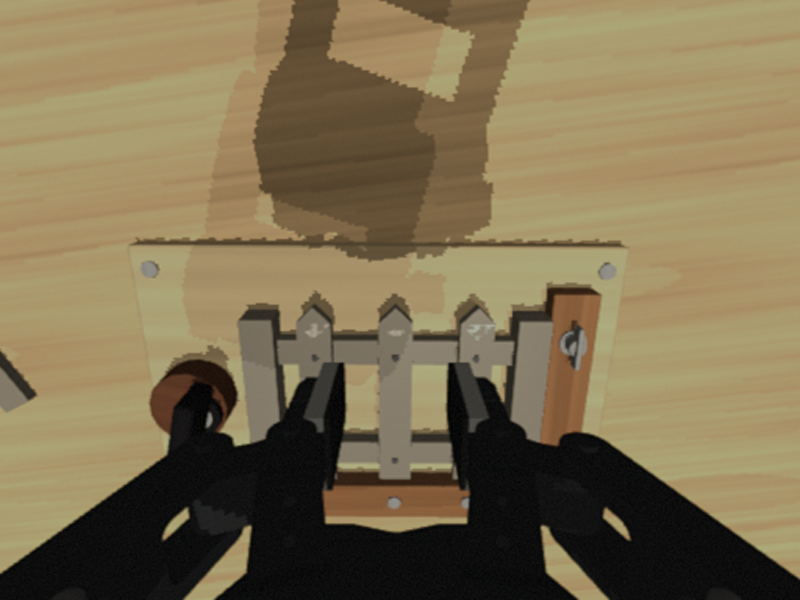

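The panel is seated, its right post flush on the fence (551/553) and feet at the stop. The knob is at about (195,400). I'll move over it for a close look.

```bash
python3 -m jog '[[[0,0.5,-2.2],[0,0,0]],[[0,0.6,-2.2],[0,0,0]],[[0,0.6,-2.2],[0,0,0]],[[0,0.6,-2.2],[0,0,0]],[[0,0.6,-1.2],[0,0,0]],[[0,0,0],[0,0,0]],[[0,0,0],[0,0,0]],[[0,0,0],[0,0,0]],[[0,0,0],[0,0,0]],[[0,0,0],[0,0,0]]]' 4.5
python3 -c "
from h import *
st();snap('wrist','w7')
a=cv2.imread('pics/w7.png'); cv2.imwrite('pics/w7b.png',cv2.resize(a[150:390,136:456],(800,600),interpolation=cv2.INTER_CUBIC))"
```

```text
t: 20.4
ee_pos: [0.445, -0.2064, 0.1426]
tcp_rot: [-1.128, 1.253, 1.108]
wrist_force: [0.2, 0.3, -0.6]
finger_gap: 0.527
t 20.4 p [ 0.445  -0.2064  0.1426] F [ 0.2  0.3 -0.6] M [-0.01  0.07 -0.05] gap 0.527
[[0.016, -0.993, 0.12], [-0.002, 0.12, 0.993], [-1.0, -0.016, 0.0]] [-0.67 -0.04  2.04  0.01  1.13 -2.12]
```

View pics/w7b.png

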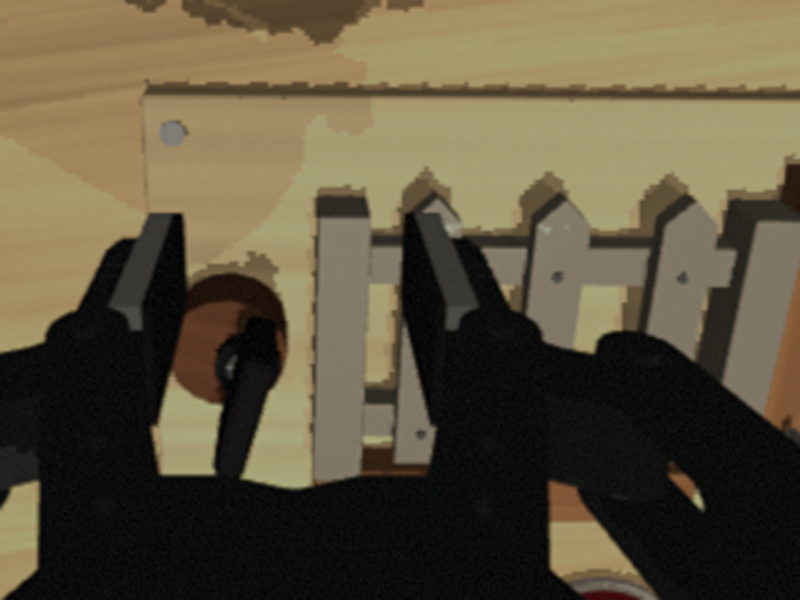

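The knob sits between the open fingers. Its wing top runs from roughly (259,357) to (230,472) in the crop, tilted a little from jig x. I'll compare a projected model with the picture.

```bash
python3 - <<'E'
from h import *
f=lambda p,z:px2w('w7',np.array(p,float)/2.5+[136,150],z)
T=f([(240,355),(278,360),(243,475),(217,470)],.069);print('wing top',T.round(4).tolist(),T.mean(0).round(4),np.linalg.norm(np.diff(T,axis=0),axis=1))
B=f([(245,319),(279,320)],.039);print('end bottom',B.round(4).tolist())
print('post outer top',f([(316,216),(314,482)],.032).round(4).tolist(), 'disc c',f([(230,340)],.034).round(4))
pv=np.array([.5506,-.2389,0])
for yaw in(-.129,-.25,-.4):
    c=[[x,y,z] for z in(.069,.039) for x,y in((-.025,-.006),(-.025,.006),(.025,.006),(.025,-.006))]
    print(yaw,((w2px('w7',R.from_rotvec([0,0,yaw]).apply(c)+pv)-[136,150])*2.5).round(0).tolist())
E
```

```text
wing top [[0.5266, -0.2359, 0.069], [0.5302, -0.2233, 0.069], [0.5776, -0.2422, 0.069], [0.5742, -0.2512, 0.069]] [ 0.5521 -0.2381  0.069 ] [0.01309612 0.05102869 0.00961445]
end bottom [[0.5327, -0.2369, 0.039], [0.5347, -0.2241, 0.039]]
post outer top [[0.4963, -0.2054, 0.032], [0.6208, -0.2201, 0.032]] disc c [[ 0.5449 -0.2449  0.034 ]]
-0.129 [[223.0, 353.0], [258.0, 353.0], [259.0, 470.0], [226.0, 470.0], [230.0, 303.0], [262.0, 303.0], [262.0, 412.0], [232.0, 412.0]]
-0.25 [[232.0, 352.0], [267.0, 355.0], [250.0, 471.0], [217.0, 468.0], [238.0, 302.0], [269.0, 305.0], [254.0, 413.0], [225.0, 410.0]]
-0.4 [[243.0, 351.0], [277.0, 359.0], [240.0, 472.0], [208.0, 464.0], [248.0, 301.0], [279.0, 309.0], [245.0, 413.0], [216.0, 406.0]]
```

```bash
python3 -c "
from h import *
plan([.552,-.238,.095],-.35,7)"
```

```text
[0.7, -1.56, -0.27] [0.033, 0.0, 0.002]
[0.7, -1.57, -0.21] [0.033, 0.0, 0.002]
[0.7, -1.58, -0.16] [0.033, 0.0, 0.002]
[0.69, -1.58, -0.11] [0.033, 0.0, 0.002]
[0.69, -1.59, -0.06] [0.033, 0.0, 0.002]
[0.69, -1.59, -0.01] [0.033, 0.0, 0.002]
[0.68, -1.59, 0.05] [0.033, 0.0, 0.002]
```

```bash
python3 -m jog '[[[0.6,-1.6,-0.3],[0.033,0,0.002]],[[0.6,-1.6,-0.2],[0.033,0,0.002]],[[0.6,-1.6,-0.2],[0.033,0,0.002]],[[0.6,-1.6,-0.1],[0.033,0,0.002]],[[0.6,-1.6,-0.1],[0.033,0,0.002]],[[0.6,-1.6,0],[0.033,0,0.002]],[[0.4,-1.2,0],[0.025,0,0.002]],[[0,0,0],[0,0,0]],[[0,0,0],[0,0,0]],[[0,0,0],[0,0,0]]]' 3.2
python3 -c "
from h import *
st();plan([.552,-.238,.045],-.35,4)"
```

```text
t: 21.28
ee_pos: [0.556, -0.2334, 0.1011]
tcp_rot: [-0.951, 1.35, 0.953]
wrist_force: [-0.4, 0.3, -0.9]
finger_gap: 0.372
t 21.28 p [ 0.556  -0.2334  0.1011] F [-0.4  0.3 -0.9] M [ 0.01  0.02 -0.03] gap 0.372
[[0.001, -0.941, 0.338], [0.002, 0.338, 0.941], [-1.0, -0.0, 0.003]] [-0.59  0.29  1.76  0.    1.09 -1.81]
[1.4, 0.05, -0.15] [0.001, 0.001, 0.0]
[1.4, 0.05, -0.14] [0.001, 0.001, 0.0]
[1.4, 0.05, -0.14] [0.001, 0.001, 0.0]
[1.4, 0.05, -0.14] [0.001, 0.001, 0.0]
```

```bash
python3 -m jog '[[[0.3,0.1,-0.3],[0.01,0,0]],[[0.9,0.1,-0.25],[0,0,0]],[[1.2,0,0],[0,0,0]],[[1.2,0,0],[0,0,0]],[[1.2,0,0],[0,0,0]],[[0.8,0,0],[0,0,0]],[[0.2,0,0],[0,0,0]],[[0,0,0],[0,0,0]],[[0,0,0],[0,0,0]],[[0,0,0],[0,0,0]]]'
python3 -c "
from h import *
st();plan([.552,-.238,.039],-.35,1);snap('wrist','w8')
a=cv2.imread('pics/w8.png'); cv2.imwrite('pics/w8b.png',cv2.resize(a[150:390,96:416],(800,600),interpolation=cv2.INTER_CUBIC))"
```

```text
t: 22.12
ee_pos: [0.5484, -0.2364, 0.0356]
tcp_rot: [-0.94, 1.356, 0.948]
wrist_force: [0.4, 1.1, 0.3]
finger_gap: 0.377
t 22.12 p [ 0.5484 -0.2364  0.0356] F [0.4 1.1 0.3] M [ 0.02 -0.04  0.02] gap 0.377
[[-0.002, -0.938, 0.347], [0.005, 0.347, 0.938], [-1.0, 0.004, 0.004]] [-0.6   0.38  1.79  0.    0.98 -1.82]
[-0.34, -0.39, -0.02] [-0.005, 0.004, -0.004]
```

View pics/w8b.png

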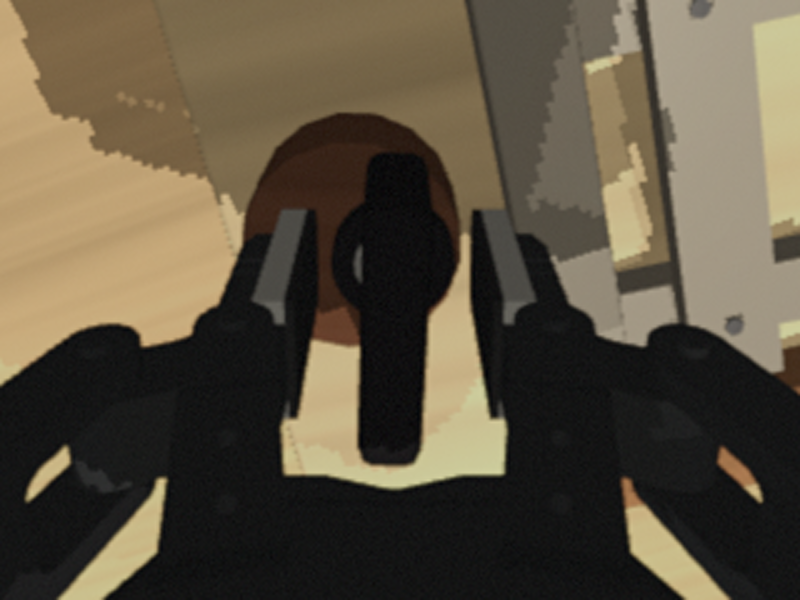

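The wing is centred and aligned between the fingers, with columns 360-428 midway between pads at 315 and 472.

```bash
python3 - <<'E'
from h import *
f=lambda p,z:px2w('w8',np.array(p,float)/2.5+[96,150],z)
a=f([(362,462),(422,462)],.069); b=f([(368,155),(427,155)],.039); h=f([(393,262)],.039)
d=np.array([.937,-.349,0])
print(a.mean(0)-.025*d,b.mean(0)+.025*d,h, np.dot(a.mean(0)-b.mean(0),d))
a=cv2.imread('pics/w8.png')[150:390,96:416].max(2); print(a[55:110:3,118].tolist())
E
```

```text
[ 0.55062287 -0.23879529  0.069     ] [ 0.55330248 -0.23862484  0.039     ] [[ 0.55201006 -0.23905879  0.039     ]] 0.04753719527411202
[43, 42, 56, 56, 55, 53, 54, 60, 59, 75, 76, 77, 77, 73, 59, 28, 18, 16, 12]
```

```bash
python3 -m jog '[[[-0.3,-0.35,-0.1],[0,0,0]],[[0,-0.05,0],[0,0,0]],[[0,0,0],[0,0,0]],[[0,0,0],[0,0,0]],[[0,0,0],[0,0,0]],[[0,0,0],[0,0,0]],[[0,0,0],[0,0,0]],[[0,0,0],[0,0,0]],[[0,0,0],[0,0,0]],[[0,0,0],[0,0,0]]]'
python3 -m jog '[[[0,0,0],[0,0,0]],[[0,0,0],[0,0,0]],[[0,0,0],[0,0,0]],[[0,0,0],[0,0,0]],[[0,0,0],[0,0,0]],[[0,0,0],[0,0,0]],[[0,0,0],[0,0,0]],[[0,0,0],[0,0,0]],[[0,0,0],[0,0,0]],[[0,0,0],[0,0,0]]]' 0.5
python3 -c "
from h import *
st()"
```

```text
t: 23.0
ee_pos: [0.5542, -0.2402, 0.0419]
tcp_rot: [-0.944, 1.353, 0.944]
wrist_force: [0.7, -0.3, -0.4]
finger_gap: 0.376
t: 23.83
ee_pos: [0.5544, -0.2392, 0.0421]
tcp_rot: [-0.94, 1.352, 0.942]
wrist_force: [0.2, 0.5, 1.6]
finger_gap: 0.134
t 23.83 p [ 0.5544 -0.2392  0.0421] F [0.2 0.5 1.6] M [ 0.04  0.05 -0.24] gap 0.134
[[0.003, -0.937, 0.35], [0.004, 0.35, 0.937], [-1.0, -0.002, 0.005]] [-0.6   0.38  1.78  0.01  0.99 -1.81]
```

```bash
python3 -m jog '[[[0,0.1,0],[0.08,0,0]],[[0,0.05,0],[0.1,0,0]],[[0,0,0],[0.1,0,0]],[[0,0,0],[0.1,0,0]],[[0,0,0],[0.1,0,0]],[[0,0,0],[0.1,0,0]],[[0,0,0],[0.05,0,0]],[[0,0,0],[0,0,0]],[[0,0,0],[0,0,0]],[[0,0,0],[0,0,0]]]'
python3 -c "
from h import *
s=st();z=R.from_rotvec(s['tcp_rot']).as_matrix()[:,2];print('knob',-np.arctan2(-z[0],z[1])-.129)"
```

```text
t: 24.67
ee_pos: [0.5523, -0.2413, 0.0421]
tcp_rot: [-0.451, 1.525, 0.445]
wrist_force: [0.7, -0.3, 0.4]
finger_gap: 0.126
t 24.67 p [ 0.5523 -0.2413  0.0421] F [ 0.7 -0.3  0.4] M [0.18 0.01 0.1 ] gap 0.126
[[0.0, -0.541, 0.841], [-0.004, 0.841, 0.541], [-1.0, -0.004, -0.002]] [-0.6   0.37  1.78 -0.    0.99 -1.17]
knob 0.8702832685021196
```

```bash
python3 -m jog '[[[0,0,0],[0.08,0,0]],[[0,0,0],[0.09,0,0]],[[0,0,0],[0.09,0,0]],[[0,0,0],[0.09,0,0]],[[0,0,0],[0.09,0,0]],[[0,0,0],[0.06,0,0]],[[0,0,0],[0.04,0,0]],[[0,0,0],[0,0,0]],[[0,0,0],[0,0,0]],[[0,0,0],[0,0,0]]]'
python3 -c "
from h import *
s=st();z=R.from_rotvec(s['tcp_rot']).as_matrix()[:,2];print('knob',-np.arctan2(-z[0],z[1])-.129)"
```

```text
t: 25.5
ee_pos: [0.5499, -0.242, 0.0421]
tcp_rot: [-0.024, 1.578, 0.015]
wrist_force: [-0.6, 0.1, 0.5]
finger_gap: 0.131
t 25.5 p [ 0.5499 -0.242   0.0421] F [-0.6  0.1  0.5] M [ 0.14 -0.04  0.16] gap 0.131
[[-0.007, -0.025, 1.0], [-0.006, 1.0, 0.025], [-1.0, -0.006, -0.007]] [-0.6   0.37  1.78 -0.01  0.99 -0.62]
knob 1.4170377729430192
```

```bash
cat > k.py <<'E'
from h import *
s=st();z=R.from_rotvec(s['tcp_rot']).as_matrix()[:,2];print('knob',-np.arctan2(-z[0],z[1])-.129)
E
python3 -m jog '[[[0,0,0],[0.04,0,0]],[[0,0,0],[0.04,0,0]],[[0,0,0],[0.04,0,0]],[[0,0,0],[0.04,0,0]],[[0,0,0],[0.04,0,0]],[[0,0,0],[0.04,0,0]],[[0,0,0],[0.04,0,0]],[[0,0,0],[0,0,0]],[[0,0,0],[0,0,0]],[[0,0,0],[0,0,0]]]'
python3 k.py
```

```text
t: 26.33
ee_pos: [0.5486, -0.2418, 0.0421]
tcp_rot: [0.193, 1.572, -0.203]
wrist_force: [-0.7, 0.4, 1.1]
finger_gap: 0.13
t 26.33 p [ 0.5486 -0.2418  0.0421] F [-0.7  0.4  1.1] M [ 0.28 -0.09  0.11] gap 0.13
[[-0.011, 0.249, 0.968], [-0.005, 0.968, -0.249], [-1.0, -0.008, -0.009]] [-0.6   0.37  1.78 -0.01  0.99 -0.34]
knob 1.6938463853391794
```

```bash
python3 -m jog '[[[0,0,0],[0.015,0,0]],[[0,0,0],[0.015,0,0]],[[0,0,0],[0.015,0,0]],[[0,0,0],[0.015,0,0]],[[0,0,0],[0.015,0,0]],[[0,0,0],[0.015,0,0]],[[0,0,0],[0.015,0,0]],[[0,0,0],[0.015,0,0]],[[0,0,0],[0.015,0,0]],[[0,0,0],[0.015,0,0]]]'
python3 k.py
```

```text
t: 27.17
ee_pos: [0.5479, -0.2416, 0.0421]
tcp_rot: [0.318, 1.558, -0.33]
wrist_force: [-1.6, 0.9, 2.0]
finger_gap: 0.131
t 27.17 p [ 0.5479 -0.2416  0.0421] F [-1.6  0.9  2. ] M [0.29 0.11 0.35] gap 0.131
[[-0.013, 0.401, 0.916], [-0.005, 0.916, -0.401], [-1.0, -0.01, -0.01]] [-0.6   0.37  1.78 -0.01  1.   -0.18]
knob 1.8546275374679433
```

```bash
python3 -m jog '[[[0,0,0],[0.01,0,0]],[[0,0,0],[0.01,0,0]],[[0,0,0],[0.01,0,0]],[[0,0,0],[0.01,0,0]],[[0,0,0],[0.01,0,0]],[[0,0,0],[0.01,0,0]],[[0,0,0],[0.01,0,0]],[[0,0,0],[0.01,0,0]],[[0,0,0],[0.01,0,0]],[[0,0,0],[0.01,0,0]]]'
python3 k.py
```

```text
t: 28.0
ee_pos: [0.5473, -0.2421, 0.0421]
tcp_rot: [0.4, 1.545, -0.416]
wrist_force: [-1.6, -0.1, 3.3]
finger_gap: 0.131
t 28.0 p [ 0.5473 -0.2421  0.0421] F [-1.6 -0.1  3.3] M [0.25 0.07 0.77] gap 0.131
[[-0.015, 0.496, 0.868], [-0.007, 0.868, -0.497], [-1.0, -0.013, -0.01]] [-0.6   0.37  1.78 -0.02  1.   -0.07]
knob 1.9615378053839674
```

```bash
python3 -m jog '[[[0,0,0],[0,0,0]],[[0,0,0],[0,0,0]],[[0,0,0],[0,0,0]],[[0,0,0],[0,0,0]],[[0,0,0],[0,0,0]],[[0,0,0],[0,0,0]],[[0,0,0],[0,0,0]],[[0,0,0],[0.01,0,0]],[[0,0,0],[0.01,0,0]],[[0,0,0],[0.01,0,0]]]'
python3 k.py
```

```text
t: 28.83
ee_pos: [0.5471, -0.2422, 0.042]
tcp_rot: [0.424, 1.541, -0.442]
wrist_force: [-3.4, -0.2, 3.3]
finger_gap: 0.133
t 28.83 p [ 0.5471 -0.2422  0.042 ] F [-3.4 -0.2  3.3] M [0.28 0.23 0.95] gap 0.133
[[-0.016, 0.524, 0.852], [-0.007, 0.852, -0.524], [-1.0, -0.014, -0.01]] [-0.6   0.37  1.78 -0.02  1.   -0.04]
knob 1.9931525534504182
```

About 32 N by torque (0.95 N m while moving), which is mid-window. Now I let go and lift.

```bash
python3 -m jog '[[[0,0,0],[0,0,0]],[[0,0,0],[0,0,0]],[[0,0,0],[0,0,0]],[[0,0,0],[0,0,0]],[[0,0,0],[0,0,0]],[[-0.5,0,0],[0,0,0]],[[-1,0,0],[0,0,0]],[[-1.5,0,0],[0,0,0]],[[-2,0,0],[0,0,0]],[[-2,0,0],[0,0,0]]]' 3.0
python3 k.py
```

```text
t: 29.67
ee_pos: [0.5466, -0.2399, 0.1113]
tcp_rot: [0.437, 1.544, -0.446]
wrist_force: [-1.0, -0.1, 0.8]
finger_gap: 0.352
t 29.67 p [ 0.5466 -0.2399  0.1113] F [-1.  -0.1  0.8] M [ 0.01 -0.04  0.  ] gap 0.352
[[-0.019, 0.533, 0.846], [-0.001, 0.846, -0.533], [-1.0, -0.011, -0.016]] [-0.6   0.27  1.77 -0.01  1.12 -0.03]
knob 2.0036624671943213
```

```bash
python3 -m jog '[[[-2,0.5,0],[0,0,0]],[[-2.5,0.5,0],[0,0,0]],[[-2.5,1,-1],[0,0,0]],[[-2.5,1,-1],[0,0,0]],[[-1,1,-1],[0,0,0]],[[0,0,0],[0,0,0]],[[0,0,0],[0,0,0]],[[0,0,0],[0,0,0]],[[0,0,0],[0,0,0]],[[0,0,0],[0,0,0]]]'
python3 -c "
from h import *
st();snap('wrist','w9')
a=cv2.imread('pics/w9.png'); cv2.imwrite('pics/w9b.png',cv2.resize(a,(800,600),interpolation=cv2.INTER_CUBIC))"
```

```text
t: 30.5
ee_pos: [0.5468, -0.1908, 0.2335]
tcp_rot: [0.435, 1.527, -0.45]
wrist_force: [0.3, 0.3, -0.6]
finger_gap: 0.351
t 30.5 p [ 0.5468 -0.1908  0.2335] F [ 0.3  0.3 -0.6] M [ 0.02 -0.06  0.01] gap 0.351
[[-0.005, 0.535, 0.845], [-0.009, 0.845, -0.535], [-1.0, -0.01, 0.001]] [-0.53  0.08  1.74 -0.01  1.32  0.04]
```

View pics/w9b.png

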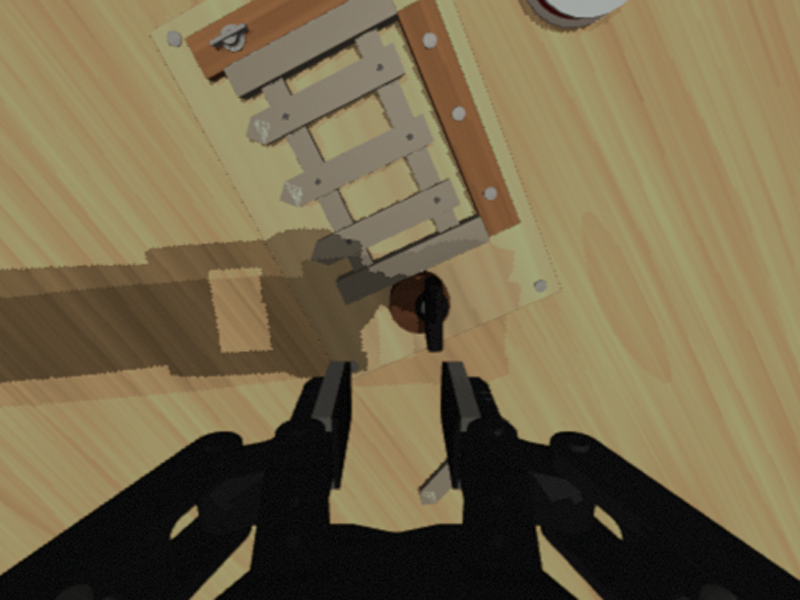

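The picture shows the panel flat, its post on the fence (230,85)-(395,15), both feet on the stop, and the disc at (418,303) bearing on the corner post. The wing is still parallel to the gripper's approach plane, so it has eased back little. Handing in.

```bash
python3 -c "
from rig import workorder
print(workorder.job_done())"
```

```text
the job is handed in; nothing more can be done
None
```

The panel is clamped in the jig, and I handed the job in at about 30.5 s of the 72 s. It lies flat and face up, with its feet against the end stop and its +y post on the fence. I felt for the stop and the fence with small pushes until the panel stopped moving, before letting go.

- **Clamping:** I turned the knob clockwise from about 0.2 to about 2.0 rad. The turning torque rose from 0.35 to 0.95 N m, which works out at roughly 32 N of clamping, inside the 8 to 50 N window. This is an estimate from torque, and I did not measure the force again after letting go.
- **Last look:** The final wrist picture, with the gripper clear, shows the post on the fence, the feet on the stop and the disc bearing on the corner post. The wing had not visibly turned back. I did not touch the spool, the glue bottle or the spare picket, but this picture shows only part of the spool and the spare, and the glue bottle is out of view.
- **What disagreed:** My first jig origin, taken from the bed edges with the bed assumed centred, put the fence at 100 to 106 mm, outside its 86 to 94 mm range. Using the stop and the cam instead gave about 94 mm. The contact felt at the fence fitted that.
- **Extra handling:** I gripped the panel, then let it go and picked it up again, so I could get a clear look at the jig first.

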